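# Hang the round draining basket on its hook

### The arm

A 6-joint arm with a two-finger parallel gripper is mounted at the origin on a cart in front of the work surface, level with it; the furniture and walls round the work are solid. World frame = base frame: x ahead of the robot, y to its left, z up, the work surface at z = 0. Lengths are in m, angles in rad, forces in N, time in s.
With the tool pointing down it reaches from about 0.375 to 0.9 m from the base axis. Payload 3.1 kg.
Tool frame: the origin (TCP) lies where the fingers leave the gripper's body, on its centre line; the fingertips stand 70 mm ahead of it and the grasp point (between the pads) lies 51 mm ahead of it; z points along the fingers, y is the line along which they close (so a half turn about z gives the same grasp; the last joint's range is limited). The gripper opens to 87 mm and grips with 3 to 60 N. Pads are 19 mm wide; open, the fingers measure 117 mm over their backs; the gripper's body (75 mm by 190 mm) begins 51 mm behind the grasp point.
Start: joints at [1.123, 0.527, 1.433, -0, 1.181, -0.178], TCP at [0.166, 0.603, 0.292] pointing down, gripper open.
Joint ranges: [-3.08, 3.08], [-0.75, 2.2], [0.22, 2.44], [-1.43, 4.57], [0, 2.65], [-2.85, 2.85]. Speed limits (rad/s): [2.79, 2.79, 3.14, 3.14, 3.14, 3.14].

### API

Orientations are given as a unit quaternion [x, y, z, w].
In Python, from rig import robot gives the robot as it stands.
- The arm moves only by the tool send_rows, never from a script. Its argument "deltas" is text: rows parted by semicolons, each of 7 numbers parted by spaces: the shift along the tool's x, y, z in mm, then the turn, a rotation vector about the tool's x, y, z in degrees, then the opening, from 0 (shut) to 1 (fully open). A call has 1 to 10 rows; each row shifts and turns the commanded pose from where the row before left it, along the tool's axes as they then stand; what a row does not reach is not made up. A row lasts 1/8 s, in which the tool goes at most 62.5 mm and 10.7 degrees, less where a joint would pass 70% of its speed; a pose out of reach is approached as far as the arm can. A call is refused whole if a number of a shift passes 62.5 or a number of a turn 10.7, either way. A call with a gripper value outside its range is refused whole. The fingers move at their own pace and stop on an object; "newtons" is the grip in N (left out, the last holds). Time passes only in rows, so rows that do not move let the fingers close. It gives the time, the measured TCP pose, the force, the opening and the grip force at its end, in the units of the state.
- robot.get_obs(): the state, without advancing time (a new reading comes with each control period).
- robot.camera(name): name is "side" or "top" or "wrist"; returns a dict with "image" (480x640x3 uint8, red, green, blue), "depth" (480x640 float32, m along the optical axis (not along the pixel's ray), 0 where there is no reading), "fovy" (degrees; the focal length in pixels is half the picture's height over the tangent of half this angle, whatever the lens; pixels are square), "cx", "cy" (the principal point, pixels), "k1" (the pictures are not rectified: a ray, as slopes to the right and down, at radius r is drawn at 1 + k1 r^2 times it, then the intrinsics apply), "rvec" (rotation vector, rad) and "tvec" (3), from world to camera coordinates, as OpenCV has them. Camera axes: x right, y down, z forward; pixel columns grow to the right and rows downward; lengths in m; the calibration is good to about 2 mm. A picture is of the moment at which its call begins.
- robot.hand_in(): hands the job in; it is judged then, once.
Trained networks look in the newest picture that a camera, given by its name, has taken for a name from the list of things; names that differ only in an ending like _2 or _b are one class to them, and where a whole thing is asked for, a point or a joint stands for the part that bears it (a point fixed in the world has none). Each returns a list of dicts, best first, with "p" (0 to 1); they miss things now and then, are a little off and sometimes report something else, mostly with a low value. They report only what shows in the picture. A call takes as long as a camera call. They do not tell look-alikes from the thing itself.
- robot.find_in(camera, thing): "box" ([left, top, right, bottom] in pixels, round what is visible of it).
- robot.cut_out(camera, thing): "region" (480x640 bool, what is visible of it) and "box" ([left, top, right, bottom] in pixels, round what is visible of it).
The state is a dict: "time": time; "q": joint angles; "joint_velocities": joint speeds; "joint_torque": joint torques, N m; "position": TCP position; "tool_rot": TCP orientation; "ft_force": force on the tool from outside, world axes, zero at the start; "moment": the same for the moment, N m; "grip_width": finger opening in m; "grip_force": force on a finger pad.
Only numpy, scipy, OpenCV 4.12 (cv2) and the standard library are available. Lean on these libraries where they do the work, as an engineer would, in place of code of your own. Each camera call takes 0.05 s, during which the arm holds its last target. There are 200 camera calls.

### The job

Two small rinsed instrument baskets stand on the trolley, a round one and a square one. Hang the round one by its arched handle on the hook of the draining stand and let go, so that it hangs free over the drip tray. Leave the square basket and the steel bowl where they stand.

Things in the scene. Friction and masses are not known exactly. Their poses are not given: they have to be found in the camera images.
- round_grip (a point): round steel basket to hang, loose, 76 mm wide, 50 high, 0.25 kg at most; rigid arched wire handle, grey grip block on top. Point: centre of the block (18x18, 44 high; sides along x, y), on the basket's axis, 146 mm above its underside. z up; arch in the y-z plane: 6 mm wire, 74 mm wide inside, wire's centre at the apex 34 mm below the point; rim 96 mm below the point (59 mm clear between rim and apex).
- square_grip (a point): square steel basket, a bystander, 74 x 74 mm, loose: the same handle, grip block and heights as the round one; point at the centre of its grip block, 146 mm above its underside.
- hook_seat (a point): hook of the fixed draining stand. Point: top of its 8 mm rod at the dip where a handle rests, 169 mm up. z up; hook opens to -x: rod's upturned tip ends 27 mm to -x and 12 mm above the point; 12 mm post 72 mm to +x, rod there 5 mm above the point, nothing higher. Drip tray below (120 wide, 14 high, 66 mm to -x). Hung basket: grip centre 37 mm above the point, underside 60 mm above the worktop.
- gallipot_center (a point): loose round steel bowl, a bystander, 98 mm wide, 36 mm high; the point is its centre, 18 mm above the worktop.
Not all that is in view belongs to the job. What is shaped like the part that bears round_grip but green or orange is not meant.

How it is judged:
By the outcome, as a careful person would: the job done as asked, in the order asked, and still so for the second after the job is handed in, with the robot touching nothing.
It also fails if it takes over 40 s, if anything falls off the work surface, if the arm or the gripper's body presses on something with over 40 N, if the wrist force passes 120 N, or if a joint passes its speed limit or range.

## Working session

There is one attempt and no reset: what is moved stays moved. The work goes in short steps, Python scripts to look and compute and a tool call to move; the robot and the scene stay as the last step left them, time stands still between calls to the robot, and variables do not carry over. Pictures are saved under pics/ and viewed, at most 10 in all, crops included, and the job is handed in when it is done.

Besides the shell and the picture viewer there is one more tool, called after ">>>" as name(argument=value, ...), one argument or row to a line, values as JSON. send_rows: Moves the arm, as the interface text tells. Its arguments: {"type":"object","properties":{"deltas":{"type":"string"},"newtons":{"type":"number"}},"required":["deltas"]}

```bash
mkdir -p pics; cat > h.py <<'E'
import numpy as np, cv2
from rig import robot
def cam(n): return robot.camera(n)
def K(c):
    f=240/np.tan(np.radians(c["fovy"])/2); return np.array([[f,0,c["cx"]],[0,f,c["cy"]],[0,0,1]])
def dist(c): return np.array([c["k1"],0,0,0,0.])
def ray(c,uv):
    p=cv2.undistortPoints(np.array(uv,float).reshape(-1,1,2),K(c),dist(c)).reshape(-1,2)
    return np.c_[p,np.ones(len(p))]
def world(c,uv,d):
    R=cv2.Rodrigues(np.array(c["rvec"],float))[0]
    return (ray(c,uv)*np.array(d).reshape(-1,1)-np.array(c["tvec"]).reshape(1,3))@R
def proj(c,P):
    return cv2.projectPoints(np.array(P,float).reshape(-1,1,3),np.array(c["rvec"],float),np.array(c["tvec"],float),K(c),dist(c))[0].reshape(-1,2)
def cloud(c,m):
    v,u=np.nonzero(m&(c["depth"]>0)); return world(c,np.c_[u,v],c["depth"][v,u])
def save(c,n): cv2.imwrite("pics/"+n,c["image"][:,:,::-1])
E
python3 - <<'E'
from h import *
np.set_printoptions(precision=3,suppress=True)
for n in("side","top"):
    c=cam(n); save(c,n+"1.png")
    for t in("round_grip","square_grip","hook_seat","gallipot_center"):
        for r in robot.cut_out(n,t)[:4]:
            P=cloud(c,r["region"])
            print(n,t,round(r["p"],2),np.round(r["box"]),np.median(P,0) if len(P) else "",P.min(0) if len(P) else "",P.max(0) if len(P) else "")
        for r in robot.find_in(n,t)[:4]:print("  find",round(r["p"],2),np.round(r["box"]))
print(robot.get_obs())
E
```

```text
side round_grip 0.93 [228. 191. 254. 245.] [0.396 0.293 0.04 ] [ 0.352  0.251 -0.003] [0.466 0.547 0.17 ]
side round_grip 0.88 [250. 171. 274. 219.] [0.519 0.436 0.041] [0.483 0.34  0.001] [0.594 0.59  0.171]
side round_grip 0.77 [305. 193. 330. 246.] [0.633 0.185 0.039] [0.591 0.153 0.001] [0.691 0.303 0.169]
side round_grip 0.72 [265. 179. 289. 232.] [0.524 0.307 0.041] [ 0.49   0.268 -0.059] [0.659 0.753 0.172]
  find 0.92 [248. 168. 275. 218.]
  find 0.9 [226. 192. 252. 247.]
  find 0.76 [308. 192. 331. 245.]
  find 0.57 [263. 177. 289. 233.]
side square_grip 0.66 [341. 275. 376. 349.] [ 0.519 -0.289  0.036] [ 0.474 -0.329 -0.001] [ 0.589 -0.148  0.171]
  find 0.57 [339. 276. 377. 349.]
  find 0.61 [296. 216. 364. 286.]
side gallipot_center 0.81 [395. 294. 432. 323.] [ 0.701 -0.242  0.021] [ 0.642 -0.307 -0.001] [ 0.767 -0.172  0.041]
top round_grip 0.91 [169. 233. 196. 256.] [0.522 0.446 0.025] [ 0.485  0.406 -0.004] [0.567 0.496 0.174]
top round_grip 0.88 [211. 229. 240. 256.] [0.527 0.319 0.021] [ 0.494  0.276 -0.006] [0.565 0.365 0.173]
top round_grip 0.83 [219. 272. 241. 304
[... 403 characters left out ...]
005] [ 0.499 -0.04  -0.005] [0.672 0.091 0.184]
  find 0.77 [304. 198. 351. 258.]
top gallipot_center 0.69 [404. 182. 437. 210.] [ 0.693 -0.263  0.011] [ 0.641 -0.302 -0.008] [ 0.736 -0.21   0.041]
  find 0.82 [404. 180. 436. 210.]
{'time': 0.9, 'q': array([ 1.123,  0.527,  1.433,  0.   ,  1.181, -0.178]), 'joint_velocities': array([-0.001,  0.   , -0.   ,  0.   ,  0.001,  0.   ]), 'joint_torque': array([ -0.001, -44.   , -17.699,   0.063,   0.05 ,   0.   ]), 'position': array([0.166, 0.603, 0.292]), 'tool_rot': array([ 0.134,  0.991,  0.   , -0.   ]), 'ft_force': array([-0.484, -0.603,  0.295]), 'moment': array([-0.021, -0.018,  0.04 ]), 'grip_force': 0.0, 'grip_width': 0.08729707061219177}
```

```bash
python3 - <<'E'
import cv2
a=cv2.imread("pics/side1.png")[155:365,210:450]; cv2.imwrite("pics/side1c.png",cv2.resize(a,None,fx=2.8,fy=2.8,interpolation=cv2.INTER_CUBIC))
b=cv2.imread("pics/top1.png")[170:320,150:460]; cv2.imwrite("pics/top1c.png",cv2.resize(b,None,fx=2.5,fy=2.5,interpolation=cv2.INTER_CUBIC))
E
```

```text
(no output)
```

View pics/side1c.png

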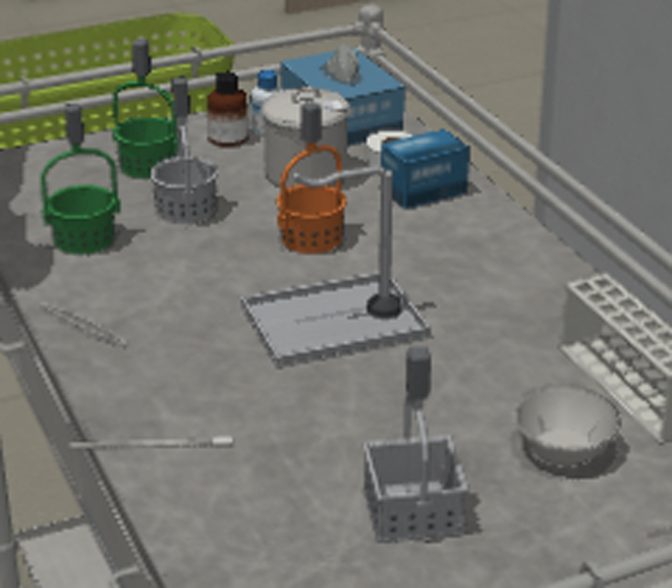

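View pics/top1c.png

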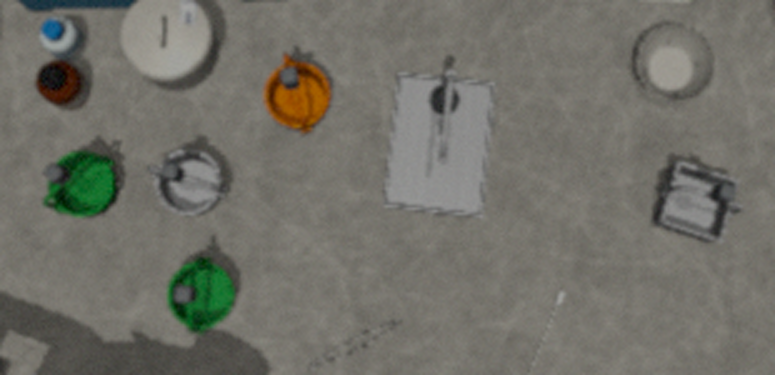

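Candidates shaped like the round basket in the side view are green (240,218), green (262,195), orange (318,220) and grey steel (277,205). The top view shows the steel one at about (225,242). Steel is what the description asks for, so the steel one is the target; green and orange are excluded. Both crops above confirm this at enlargement.

```bash
cat > meas.py <<'E'
from h import *
np.set_printoptions(precision=4,suppress=True)
full=np.ones((480,640),bool)
def near(P,c,r): return P[np.hypot(P[:,0]-c[0],P[:,1]-c[1])<r]
def pca(P):
    m=P[:,:2].mean(0); w,v=np.linalg.eigh(np.cov((P[:,:2]-m).T)); return m,np.sqrt(w),np.degrees(np.arctan2(v[1,1],v[0,1]))
if __name__=="__main__":
  for n in("side","top"):
    c=cam(n); P=cloud(c,full)
    for nm,x0 in(("basket",(0.527,0.319)),):
        Q=near(P,x0,.06)
        for a,b in((.125,.18),(.06,.118),(.02,.055)):
            S=Q[(Q[:,2]>a)&(Q[:,2]<b)]
            if len(S)>3: print(n,nm,a,b,len(S),S.min(0),S.max(0),(S.min(0)+S.max(0))/2,pca(S))
    Q=near(P,(.6,.03),.16); S=Q[(Q[:,2]>.15)&(Q[:,2]<.2)]; print(n,"rod",len(S),S.min(0),S.max(0),pca(S))
    S=S[np.argsort(S[:,0])]; print(S[::max(1,len(S)//14)])
    T=Q[(Q[:,2]>.008)&(Q[:,2]<.02)]; print("tray",len(T),T.min(0),T.max(0),cv2.minAreaRect((T[:,:2]*1000).astype(np.float32)) if len(T)>5 else "")
E
python3 meas.py
```

```text
side basket 0.125 0.18 82 [0.5173 0.3047 0.1261] [0.5361 0.3279 0.1713] [0.5267 0.3163 0.1487] (array([0.5262, 0.313 ]), array([0.0049, 0.0054]), np.float64(145.76506042916967))
side basket 0.06 0.118 60 [0.5153 0.2706 0.0606] [0.5385 0.3664 0.118 ] [0.5269 0.3185 0.0893] (array([0.5243, 0.3053]), array([0.002 , 0.0312]), np.float64(77.16707072637226))
side basket 0.02 0.055 358 [0.4899 0.2695 0.0201] [0.5659 0.3583 0.0549] [0.5279 0.3139 0.0375] (array([0.5267, 0.3151]), array([0.0206, 0.0288]), np.float64(73.08086274160007))
side rod 139 [0.5417 0.012  0.1501] [0.6444 0.187  0.182 ] (array([0.6012, 0.0371]), array([0.0305, 0.0485]), np.float64(75.06701646326236))
[[0.5417 0.0284 0.1784]
 [0.5503 0.0278 0.1739]
 [0.5577 0.0243 0.1678]
 [0.5673 0.0257 0.1682]
 [0.5749 0.0226 0.1711]
 [0.5838 0.0223 0.1693]
 [0.591  0.0249 0.1759]
 [0.5998 0.0242 0.1744]
 [0.6093 0.025  0.1751]
 [0.6178 0.0236 0.174 ]
 [0.6253 0.0201 0.174 ]
 [0.6293 0.1802 0.1664]
 [0.6338 0.0182 0.1669]
 [0.6359 0.0156 0.1521]
 [0.6389 0.0161 0.1668]
 [0.6429 0.0175 0.156 ]]
tray 586 [ 0.4422 -0.0446  0.008 ] [0.670
[... 597 characters left out ...]
, 0.0254]), np.float64(135.03586593842275))
top rod 117 [0.544  0.0176 0.1611] [0.6437 0.1873 0.1874] (array([0.5958, 0.0281]), array([0.0213, 0.03  ]), np.float64(-176.93251666074488))
[[0.544  0.0326 0.1801]
 [0.5503 0.0324 0.1724]
 [0.558  0.0274 0.1763]
 [0.5659 0.025  0.1771]
 [0.5727 0.0273 0.1668]
 [0.5807 0.0275 0.1675]
 [0.5871 0.0255 0.179 ]
 [0.5939 0.0279 0.17  ]
 [0.6011 0.023  0.1761]
 [0.6096 0.023  0.1735]
 [0.6154 0.0204 0.1721]
 [0.6234 0.0206 0.1726]
 [0.6291 0.1873 0.1628]
 [0.636  0.0177 0.1646]
 [0.6421 0.0176 0.1611]]
tray 479 [ 0.466  -0.0863  0.008 ] [0.7386 0.1873 0.02  ] ((602.4939575195312, 52.78973388671875), (281.0210266113281, 262.38671875), 5.8582234382629395)
```

>>> send_rows(
  deltas="0 0 0 0 0 -2.4 1;-45 -21 0 0 0 0 1;-45 -21 0 0 0 0 1;-45 -21 0 0 0 0 1;-45 -21 0 0 0 0 1;-45 -21 0 0 0 0 1;-45 -21 0 0 0 0 1;-45 -21 0 0 0 0 1;-45 -21 0 0 0 0 1;0 0 0 0 0 0 1",
)

```text
time: 2.25
position: [0.4821, 0.3557, 0.2923]
tool_rot: [0.116, 0.993, 0.0, 0.001]
ft_force: [-0.6, 0.8, -0.6]
grip_width: 0.0866
grip_force: 0.0
```

```bash
python3 - <<'E'
from meas import *
c=cam("wrist"); save(c,"w1.png"); P=cloud(c,full)
Q=near(P,(.527,.317),.06)
for a,b in((.155,.18),(.12,.16),(.06,.118),(.02,.055)):
    S=Q[(Q[:,2]>a)&(Q[:,2]<b)]
    if len(S)>5: print(a,len(S),S.min(0),S.max(0),(S.min(0)+S.max(0))/2,pca(S),cv2.minAreaRect((S[:,:2]*1000).astype(np.float32)))
E
```

```text
0.155 251 [0.5279 0.3086 0.1626] [0.5386 0.326  0.17  ] [0.5332 0.3173 0.1663] (array([0.5329, 0.3175]), array([0.0024, 0.0049]), np.float64(75.83865227384612)) ((533.0288696289062, 317.25018310546875), (17.389694213867188, 9.594135284423828), 76.3700942993164)
0.12 36 [0.5199 0.3125 0.1273] [0.5245 0.327  0.1314] [0.5222 0.3197 0.1294] (array([0.5217, 0.32  ]), array([0.0004, 0.0042]), np.float64(74.74876003825315)) ((521.80419921875, 319.90606689453125), (14.979079246520996, 1.8228296041488647), 74.20877838134766)
0.06 654 [0.5171 0.2762 0.0604] [0.5419 0.3595 0.1179] [0.5295 0.3179 0.0891] (array([0.5285, 0.3186]), array([0.0013, 0.0302]), np.float64(76.04142914962046)) ((528.7992553710938, 317.9819030761719), (85.89248657226562, 7.909708023071289), 76.08792114257812)
0.02 1724 [0.4913 0.2751 0.02  ] [0.5633 0.3618 0.0548] [0.5273 0.3185 0.0374] (array([0.5271, 0.3159]), array([0.0225, 0.0271]), np.float64(88.56916994044369)) ((528.280029296875, 316.8336181640625), (73.40851593017578, 77.72877502441406), 23.613361358642578)
```

View pics/w1.png

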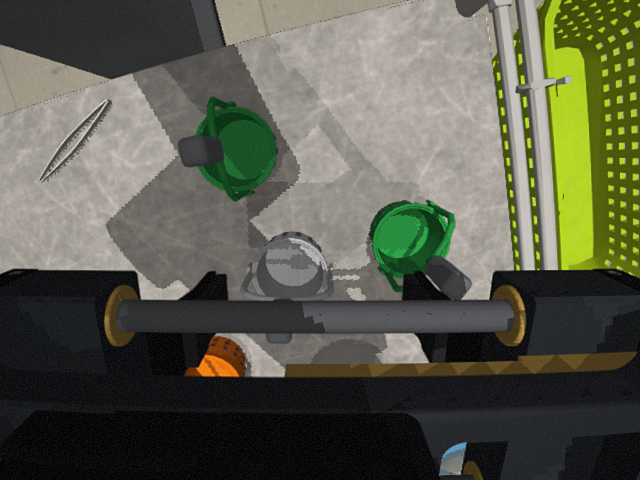

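The wrist view shows the steel basket at (290,262), its block partly hidden at (280,335), and the two green baskets at (235,150) and (415,240), clear of the fingers. It agrees with the earlier measurement, so I'm moving over the block and down.

>>> send_rows(
  deltas="-27 -14 0 0 0 0 1;-27 -13 0 0 0 0 1;0 0 30 0 0 0 1;0 0 30 0 0 0 1;0 0 20 0 0 0 1;0 0 10 0 0 0 1;0 0 0 0 0 0 1",
  newtons=25,
)

```text
time: 3.18
position: [0.5246, 0.32, 0.2018]
tool_rot: [0.113, 0.994, -0.0, -0.001]
ft_force: [-0.0, 0.8, 0.6]
grip_width: 0.087
grip_force: 0.0
```

>>> send_rows(
  deltas="0 0 0 0 0 0 0;0 0 0 0 0 0 0;0 0 0 0 0 0 0;0 0 0 0 0 0 0;0 0 0 0 0 0 0;0 0 0 0 0 0 0",
  newtons=25,
)

```text
time: 3.92
position: [0.5255, 0.3194, 0.2022]
tool_rot: [0.113, 0.994, -0.0, -0.0]
ft_force: [-0.3, -0.7, 0.0]
grip_width: 0.035
grip_force: 0.0
```

>>> send_rows(
  deltas="0 0 0 0 0 0 0;0 0 0 0 0 0 0;0 0 0 0 0 0 0;0 0 0 0 0 0 0;0 0 0 0 0 0 0",
)

```text
time: 4.55
position: [0.5254, 0.3194, 0.2022]
tool_rot: [0.113, 0.994, -0.0, -0.0]
ft_force: [0.4, 0.3, -1.0]
grip_width: 0.0178
grip_force: 24.9
```

>>> send_rows(
  deltas="0 0 -20 0 0 0 0;0 0 -30 0 0 0 0;0 0 -32 0 0 -5.4 0;0 -20 0 0 0 0 0;0 -40 0 0 0 0 0;0 -50 0 0 0 0 0;0 -50 0 0 0 0 0;0 -50 0 0 0 0 0;0 -50 0 0 0 0 0;0 -24 0 0 0 0 0",
)

```text
time: 5.8
position: [0.4856, 0.035, 0.2827]
tool_rot: [0.068, 0.998, -0.0, -0.002]
ft_force: [0.6, -0.2, -1.8]
grip_width: 0.0179
grip_force: 24.9
```

```bash
python3 - <<'E'
from meas import *
o=robot.get_obs(); print(o["time"],o["position"],o["tool_rot"],o["ft_force"],o["grip_width"])
for n in("side","top","wrist"):
    c=cam(n); save(c,n+"2.png"); P=cloud(c,full)
    t=o["position"][:2]
    Q=near(P,t,.06)
    S=Q[(Q[:,2]>.145)&(Q[:,2]<.19)]
    if len(S)>5: print(n,"arch",len(S),S.min(0),S.max(0),pca(S))
    S=Q[(Q[:,2]>.08)&(Q[:,2]<.14)]
    if len(S)>5: print(n,"body",len(S),S.min(0),S.max(0))
    Q=P[(abs(P[:,1]-.025)<.03)&(P[:,0]>.538)&(P[:,0]<.66)&(P[:,2]>.155)&(P[:,2]<.2)]
    if len(Q)>5:
        print(n,"rod",len(Q),Q.min(0),Q.max(0)); b=Q[Q[:,0]<.63]; print(np.polyfit(b[:,0]-.5675,b[:,1],1))
        for x in np.arange(.54,.65,.01):
            s=Q[abs(Q[:,0]-x)<.005]
            if len(s): print(round(x,3),np.median(s,0)[1],s[:,2].max())
E
python3 -c "
import cv2
a=cv2.imread('pics/side2.png')[190:310,250:390]; cv2.imwrite('pics/side2c.png',cv2.resize(a,None,fx=5,fy=5))"
```

```text
5.8 [0.4856 0.035  0.2827] [ 0.0685  0.9977 -0.0003 -0.0021] [ 0.5788 -0.1976 -1.7569] 0.017866621945339743
side arch 68 [ 0.4777 -0.0137  0.1452] [0.5451 0.0753 0.1895] (array([0.4897, 0.0258]), array([0.0134, 0.0353]), np.float64(80.99894447134241))
side body 666 [ 0.4497 -0.0145  0.0816] [0.5263 0.0816 0.1399]
side rod 117 [0.5408 0.0102 0.1567] [0.6432 0.0305 0.1819]
[-0.0921  0.0238]
0.54 0.025736938481957856 0.17970823461766477
0.55 0.026576216602144955 0.18192165035082497
0.56 0.022732500534110623 0.17371673647308053
0.57 0.023319363861821995 0.17188188627735487
0.58 0.023381813664817955 0.17573090400200816
0.59 0.02136877005258464 0.1772399281975262
0.6 0.02036202810340932 0.17590670530218197
0.61 0.019842356117197403 0.1769736799394447
0.62 0.019510151082380592 0.17650291032214455
0.63 0.019049963200590568 0.1771934922414672
0.64 0.0170631505362253 0.1701883649823308
top body 49 [0.4511 0.0201 0.0802] [0.4995 0.0761 0.1365]
top rod 74 [0.5802 0.0176 0.1624] [0.6446 0.0302 0.1775]
[-0.0797  0.0273]
0.58 0.026416440783852805 0.17590181597887913
0.59 0.025356216596483606 0.1763321409522053
0.6 0.02561186623690156 0.1775203805765063
0.61 0.02300116801372938 0.17587481973618785
0.62 0.023248731953578038 0.17650555923043054
0.63 0.02327264803356841 0.17524925886395787
0.64 0.020664239100061488 0.17103411769515595
wrist arch 555 [ 0.4811 -0.0082  0.1452] [0.5454 0.0762 0.19  ] (array([0.494 , 0.0323]), array([0.0169, 0.0327]), np.float64(80.29880246961939))
wrist body 7121 [ 0.4513 -0.0099  0.0807] [0.5225 0.0779 0.1399]
wrist rod 119 [0.5426 0.0231 0.1746] [0.5519 0.031  0.1822]
[0.108  0.0298]
0.54 0.027294560441413717 0.1822351918128783
0.55 0.028084629728476813 0.18161456370501086
```

View pics/side2c.png

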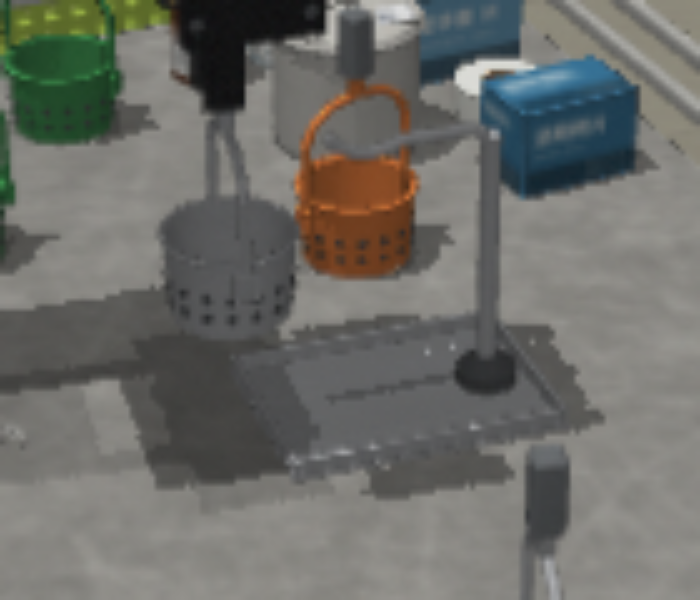

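The side crop shows the held basket hanging upright at (230,260), clear of the hook tip at (330,140), which is level with the arch opening. Next I'm threading it onto the hook.

>>> send_rows(
  deltas="0 0 -4 0 0 0 0;-15 0 0 0 0 0 0;-20 0 0 0 0 0 0;-20 1 0 0 0 0 0;-18 1 0 0 0 0 0;-10 0 0 0 0 0 0;0 0 0 0 0 0 0",
)

```text
time: 6.82
position: [0.5712, 0.0293, 0.288]
tool_rot: [0.066, 0.998, -0.0, 0.0]
ft_force: [-0.3, -0.6, -0.9]
grip_width: 0.0178
grip_force: 24.9
```

```bash
python3 - <<'E'
from meas import *
o=robot.get_obs(); print(o["time"],o["position"],o["ft_force"],o["grip_width"])
c=cam("side"); save(c,"side3.png")
a=cv2.imread('pics/side3.png')[190:310,250:390]; cv2.imwrite('pics/side3c.png',cv2.resize(a,None,fx=5,fy=5))
E
```

```text
6.825 [0.5712 0.0293 0.288 ] [-0.3076 -0.5516 -0.8557] 0.017826866054361852
```

View pics/side3c.png

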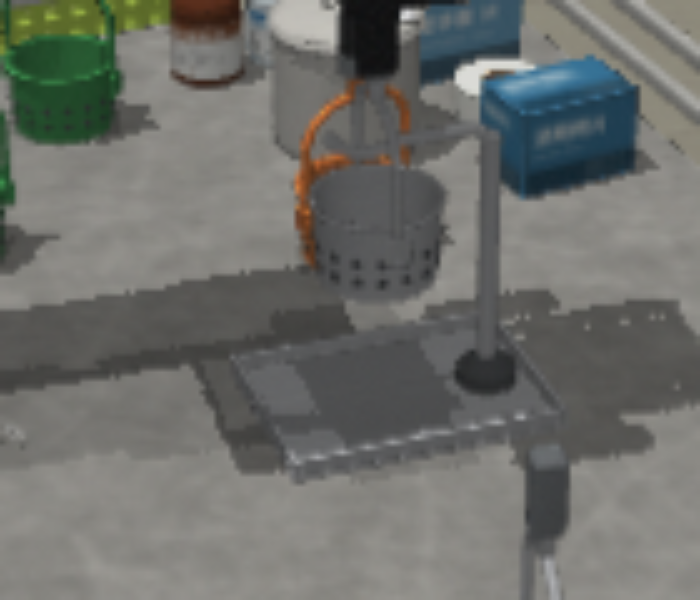

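The arch is over the rod (tip near (330,145)), with the basket at (378,230) above the tray. Next I'm centring it and lowering.

>>> send_rows(
  deltas="3 -3 0 0 0 0 0;0 0 8 0 0 0 0;0 0 8 0 0 0 0;0 0 6 0 0 0 0;0 0 2 0 0 0 0;0 0 0 0 0 0 0",
)

```text
time: 7.62
position: [0.5671, 0.0263, 0.264]
tool_rot: [0.066, 0.998, 0.0, -0.0]
ft_force: [-0.3, -0.6, -1.6]
grip_width: 0.0178
grip_force: 24.9
```

>>> send_rows(
  deltas="0 0 1 0 0 0 0;0 0 1 0 0 0 0;0 0 0 0 0 0 0",
)

```text
time: 8.0
position: [0.5672, 0.0263, 0.2624]
tool_rot: [0.066, 0.998, -0.0, 0.0]
ft_force: [-0.5, -0.7, -0.8]
grip_width: 0.0178
grip_force: 24.9
```

>>> send_rows(
  deltas="0 0 1 0 0 0 0;0 0 0.5 0 0 0 0;0 0 0 0 0 0 0",
)

```text
time: 8.38
position: [0.5673, 0.0263, 0.262]
tool_rot: [0.066, 0.998, -0.0, 0.001]
ft_force: [-1.6, 0.2, 5.0]
grip_width: 0.0176
grip_force: 24.9
```

Contact came at 5 N at the expected height, so the handle is seated. I'm easing off and opening.

>>> send_rows(
  deltas="0 0 -0.8 0 0 0 0;0 0 0 0 0 0 0;0 0 0 0 0 0 0.25;0 0 0 0 0 0 0.35;0 0 0 0 0 0 0.5;0 0 0 0 0 0 0.6;0 0 0 0 0 0 0.6;0 0 0 0 0 0 0.6",
)

```text
time: 9.38
position: [0.5671, 0.0263, 0.2615]
tool_rot: [0.066, 0.998, -0.0, -0.0]
ft_force: [-0.4, -0.1, 0.1]
grip_width: 0.0516
grip_force: 0.0
```

```bash
python3 - <<'E'
from meas import *
o=robot.get_obs(); print(o["time"],o["position"],o["ft_force"],o["grip_width"])
c=cam("side"); save(c,"side4.png")
a=cv2.imread('pics/side4.png')[190:310,250:390]; cv2.imwrite('pics/side4c.png',cv2.resize(a,None,fx=5,fy=5))
E
```

```text
9.375 [0.5671 0.0263 0.2615] [-0.3902 -0.1375  0.1151] 0.05156676266392441
```

View pics/side4c.png

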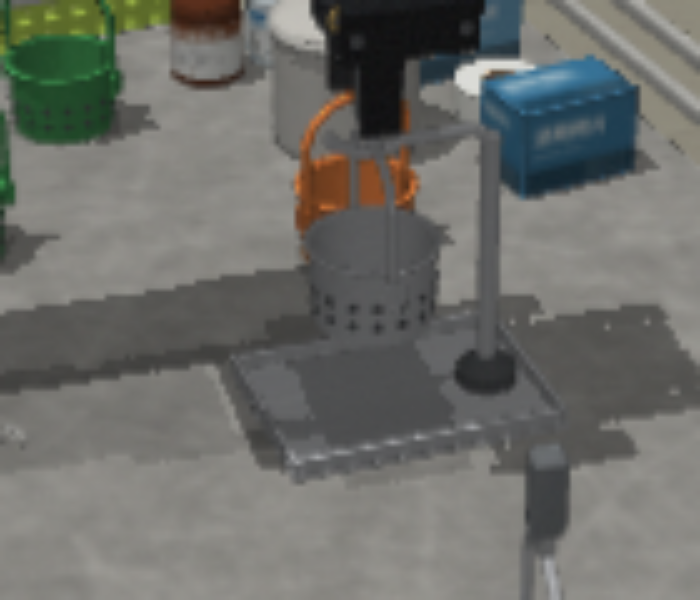

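With the fingers open, the basket at (375,270) hangs on the rod. I'm retreating straight up.

>>> send_rows(
  deltas="0 0 -10 0 0 0 0.6;0 0 -20 0 0 0 0.6;0 0 -30 0 0 0 0.6;0 0 -40 0 0 0 0.6;0 0 -20 0 0 0 0.6;0 0 0 0 0 0 0.6;0 0 0 0 0 0 0.6;0 0 0 0 0 0 0.6;0 0 0 0 0 0 0.6;0 0 0 0 0 0 0.6",
)

```text
time: 10.68
position: [0.567, 0.0263, 0.381]
tool_rot: [0.066, 0.998, 0.0, -0.001]
ft_force: [0.8, -0.7, 0.0]
grip_width: 0.0521
grip_force: 0.0
```

```bash
python3 - <<'E'
from meas import *
o=robot.get_obs(); print(o["time"],o["position"],o["ft_force"])
for n in("side","top"):
    c=cam(n); save(c,n+"5.png"); P=cloud(c,full)
    Q=near(P,(.568,.026),.05); S=Q[(Q[:,2]>.19)&(Q[:,2]<.24)]
    if len(S): print(n,"block",len(S),S.min(0),S.max(0))
    Q=near(P,(.568,.026),.045); S=Q[(Q[:,2]>.04)&(Q[:,2]<.13)]
    if len(S): print(n,"body",len(S),S.min(0),S.max(0))
a=cv2.imread('pics/side5.png')[155:365,210:450]; cv2.imwrite('pics/side5c.png',cv2.resize(a,None,fx=2.8,fy=2.8,interpolation=cv2.INTER_CUBIC))
E
```

```text
10.675 [0.567  0.0263 0.381 ] [ 0.7583 -0.7192  0.0011]
side block 104 [0.5589 0.0133 0.1901] [0.5783 0.0319 0.2327]
side body 637 [ 0.5315 -0.0186  0.0599] [0.6088 0.0677 0.1299]
top block 2 [0.5609 0.0231 0.1908] [0.5613 0.0255 0.1946]
top body 330 [ 0.5325 -0.0151  0.0569] [0.603  0.0694 0.1167]
```

View pics/side5c.png

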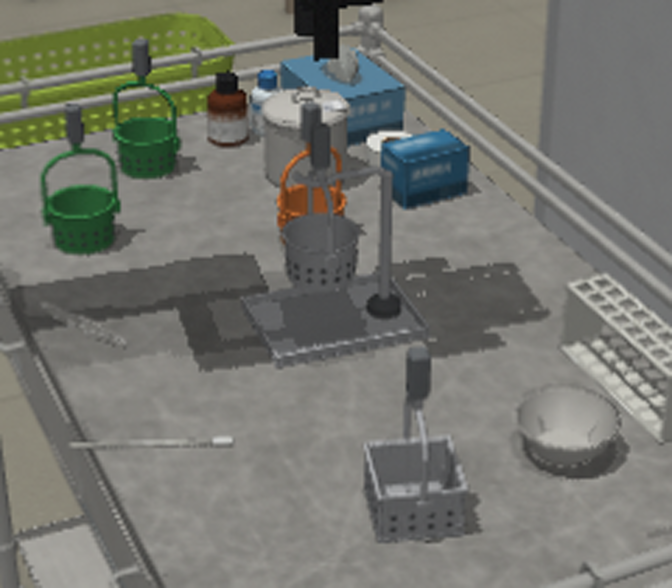

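The basket hangs upright at (320,250) over the tray, with its underside at 60 mm and its block top at about 0.23 m. The square basket (415,490) and the bowl (568,430) are where they were, and the gripper is clear.

```bash
python3 -c "from rig import robot; print(robot.hand_in())"
```

```text
the job is handed in; nothing more can be done
None
```

The round steel basket hangs free by its handle on the hook over the drip tray. The square basket and the bowl were left where they stood, and the job was handed in at about 11 s.

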